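# Gather the nuts in the tote's low corner

## Robot

A 6-joint arm with a two-finger parallel gripper is mounted at the origin on the work surface. World frame = base frame: x ahead of the robot, y to its left, z up, the work surface at z = 0. Lengths are in mm, angles in degrees, forces in N, time in s.
With the tool pointing down it reaches from about 300 to 850 mm from the base axis. Payload 4.2 kg.
Tool frame: the origin (TCP) lies on the centre line of the jaws, within the pads' length; the fingertips stand 14 mm ahead of it and the grasp point (between the pads) lies 5 mm behind it (env.finger_overhang is the z of the fingertips in the tool frame, in mm); z points along the fingers, y is the line along which they close (so a half turn about z gives the same grasp; the last joint's range is limited). The gripper opens to 91 mm and grips with 3 to 60 N. Pads are 32 mm wide; open, the fingers measure 118 mm over their backs; the gripper's body (76 mm by 178 mm) begins 60 mm behind the grasp point.
Start: joints at [-1.146, 18.312, 89.639, -0, 72.044, -1.146], TCP at [575.015, 0, 227.976] pointing down, gripper open.
Joint ranges: [-177.97, 177.97], [-48.28, 115.42], [12.27, 149.76], [-77.06, 257.06], [2.81, 150.46], [-146.56, 146.56]. Speed limits (degrees/s): [147.25, 147.25, 180, 180, 180, 180].

## Interface

Orientations are given as [roll, pitch, yaw] about the fixed x, y, z axes, in that order (R = Rz(yaw) Ry(pitch) Rx(roll)).
In Python, from workcell import sensors, viewer, env gives the robot as it stands. The module is installed in compiled form; this text tells all that it offers.
- The arm moves only by the tool step_arm, never from a script. Its argument "plan" is one flat list of numbers, 6 for each row, row after row: the shift along the tool's x, y, z in cm, then the turn, a rotation vector about the tool's x, y, z in rad. In form: [x, y, z, wx, wy, wz, x, y, z, wx, wy, wz, ...]. A call has 1 to 5 rows; each row shifts and turns the commanded pose from where the row before left it, along the tool's axes as they then stand; what a row does not reach is not made up. A row lasts 1/12 s, in which the tool goes at most 41.7 mm and 7.16 degrees, less where a joint would pass 70% of its speed; a pose out of reach is approached as far as the arm can. A call is refused whole if a number of a shift passes 4.17 or a number of a turn 0.125, either way. A call with a gripper value outside its range is refused whole. "hand" is the finger opening in cm, from 0 to 9.12, set as the call begins (left out, the last holds). The fingers move at their own pace and stop on an object; "newtons" is the grip in N (left out, the last holds). Time passes only in rows, so rows that do not move let the fingers close. It gives the time, the measured TCP pose, the force, the opening and the grip force at its end, in the units of the state.
- sensors.state(): the state, without advancing time (a new reading comes with each control period).
- viewer.grab_frame(name): name is "scene" or "side" or "wrist"; returns a dict with "img" (400x640x3 uint8, red, green, blue), "fx", "fy", "cx", "cy" (pixels), "position" and "attitude" of the camera in the world. Camera axes: x right, y down, z forward; pixel columns grow to the right and rows downward; lengths in mm; the calibration is good to about 2 mm. The wrist camera is an equidistant fisheye: a pixel r from the principal point sees the ray r / f radians off the axis. A picture is of the moment at which its call begins. There is no depth.
- env.job_done(): hands the job in; it is judged then, once.
Trained networks look in a picture, given as the dict that the camera call returned (one of the last four; its "shot" number tells which), for a name from the list of things; names that differ only in an ending like _2 or _b are one class to them, and where a whole thing is asked for, a point or a joint stands for the part that bears it (a point fixed in the world has none). Each returns a list of dicts, best first, with "score" (0 to 1); they miss things now and then, are a little off and sometimes report something else, mostly with a low value. They report only what shows in the picture. A call takes as long as a camera call.
- viewer.boxes_of(name, picture): "location" ([column, row] in pixels, amid what is visible of it).
- viewer.pinpoint(name, picture): "location" ([column, row] in pixels: a listed point, or the origin of a listed thing).
The state is a dict: "time_s": time; "qpos": joint angles; "qvel": joint speeds; "effort": joint torques, N m; "ee_pos": TCP position; "ee_rot": TCP orientation; "force": force on the tool from outside, world axes, zero at the start; "torque": the same for the moment, N m; "gripper_width": finger opening in mm; "gripper_force": force on a finger pad.
Only numpy, scipy, OpenCV 4.12 (cv2) and the standard library are available. Lean on these libraries where they do the work, as an engineer would, in place of code of your own. Each camera call takes 0.05 s, during which the arm holds its last target. There are 200 camera calls.

## Task

Slide the lock knob on the dock all the way to its open end stop, then take the plywood tote by its wooden handle rail, lift it out of the dock and tilt it until all three nuts have slid together into the corner with the cut-down walls. Finish while holding the tote still in the air above the dock, clearly tilted, its lowest corner about a hand's breadth above the bench, with the nuts lying in that corner; leave the other things on the bench where they are.

Things in the scene. Friction and masses are not known exactly. Their poses are not given: they have to be found in the camera images.
- lock (a joint): the tote's lock: a black knob that slides along a straight track on the dock board, in the dock's +x direction; 0 = locked, 0.06 m = open, at the end stop. Takes about 2 N, stays where left. A flat steel tongue, 24 mm wide, reaches from the knob's foot over a keeper at the tote's foot and blocks lifting; clear from 0.03 m on
- lock_knob (a point): centre of the top face of the lock knob, 67.5 mm above the bench. Knob: 20 mm along the slide, 28 mm across it, 40 mm tall. Axes parallel to the dock's. Free on all sides above the 14 mm high track, save for the low tongue towards the tote; the tote's side wall is 51 mm from the knob's face
- dock: fixed plywood board (270 x 360 x 12 mm) on the bench with low dark cleats (12 mm high) round the tote's foot, about 3 mm clear, and the lock's track along its -y edge, 145 mm from its origin. Origin: on the bench beneath the tote's centre; x along the tote's length and the slide
- tote: loose open plywood tote, 220 (x) x 160 (y) mm, walls 8 mm thick, 60 mm high, floor 6 mm, about 0.42 kg. Stands on the dock, axes parallel to the dock's; origin: centre of its underside. Walls cut down to 36 mm for 65 mm either side of the corner at -x, +y. Handle rail over its middle along x. Steel keeper, 30 x 16 x 12 mm, at the foot of its -y side, 30 mm towards -x of the middle
- tote_handle (a point): middle of the tote's wooden handle rail, 82 mm above the tote's underside. The rail is 20 mm wide (y), 24 mm high and 204 mm long (x), carried by the end walls only; between its underside and the floor of the tote are 64 mm of free space. Axes as the tote's
- low_corner (a point): the inside corner of the tote's floor at the cut-down walls (-x, +y): 102 mm towards -x and 72 mm towards +y of the tote's centre, 6 mm above its underside
- nut1: loose large steel hexagon nut lying flat in the tote, 28 mm over the corners, 14 mm high, about 36 g; origin: centre of its underside. It begins to slide on the tote's lacquered floor at a tilt of about 7 to 10 degrees; leaning on a wall it needs more: a tilt of 25 to 35 degrees straight between the two walls of the corner moves all
- nut2: loose large steel hexagon nut lying flat in the tote, 28 mm over the corners, 14 mm high, about 36 g; origin: centre of its underside. It begins to slide on the tote's lacquered floor at a tilt of about 7 to 10 degrees; leaning on a wall it needs more: a tilt of 25 to 35 degrees straight between the two walls of the corner moves all
- nut3: loose large steel hexagon nut lying flat in the tote, 28 mm over the corners, 14 mm high, about 36 g; origin: centre of its underside. It begins to slide on the tote's lacquered floor at a tilt of about 7 to 10 degrees; leaning on a wall it needs more: a tilt of 25 to 35 degrees straight between the two walls of the corner moves all
- table: the white bench top, z = 0 on top
- wax_tin: bystander: brass-coloured tin, 56 mm across, 30 mm high, on the dock board's +y strip
- tape_roll: bystander: cardboard-coloured roll, 64 mm across, 19 mm high, on the dock board's +y strip
- glue: bystander: white glue bottle, 60 mm across, 170 mm high, upright on the left of the bench
- mallet: bystander: wooden mallet lying on the left of the bench, 70 mm high
- plane: bystander: small steel block plane on the right of the bench, 165 mm long, about 55 mm high
- square: bystander: wood and steel try square lying on the right of the bench
- screwdriver: bystander: screwdriver lying on the right near the robot

How it is judged:
By the outcome, as a careful person would: the job done as asked, in the order asked, and still so for the second after the job is handed in, while the arm keeps its last pose, push and grip.
It also fails if it takes over 50 s, if anything falls off the work surface, if the arm or the gripper's body presses on something with over 40 N, if the wrist force passes 120 N, or if a joint passes its speed limit or range.

## Working session

There is one attempt and no reset: what is moved stays moved. The work goes in short steps, Python scripts to look and compute and a tool call to move; the robot and the scene stay as the last step left them, time stands still between calls to the robot, and variables do not carry over. Pictures are saved under pics/ and viewed, at most 10 in all, crops included, and the job is handed in when it is done.

Besides the shell and the picture viewer there is one more tool, called after "Call:" as name(argument=value, ...) on one line, values as JSON. step_arm: Moves the arm, as the interface text tells. Its arguments: {"type":"object","properties":{"plan":{"type":"array","items":{"type":"number"}},"hand":{"type":"number"},"newtons":{"type":"number"}},"required":["plan"]}

```bash
mkdir -p pics
cat > h.py <<'E'
import numpy as np, cv2
from scipy.spatial.transform import Rotation as R
from workcell import sensors, viewer, env
def Rm(a):
    a=np.array(a,float)
    return a if a.shape==(3,3) else R.from_euler('xyz',a,degrees=True).as_matrix()
def ray(p,px,fish=False):
    x=(px[0]-p['cx'])/p['fx']; y=(px[1]-p['cy'])/p['fy']
    if fish:
        r=np.hypot(x,y); d=np.array([x/r*np.sin(r),y/r*np.sin(r),np.cos(r)]) if r>0 else np.array([0,0,1.])
    else: d=np.array([x,y,1.])
    d=Rm(p['attitude'])@d
    return np.array(p['position'],float),d/np.linalg.norm(d)
def atz(p,px,z,fish=False):
    o,d=ray(p,px,fish); return o+d*(z-o[2])/d[2]
def save(p,n,): cv2.imwrite('pics/'+n,p['img'][:,:,::-1])
E
python3 - <<'E'
from h import *
Z=dict(lock_knob=67.5,tote_handle=94,low_corner=18,tote=12,nut1=18,dock=0,wax_tin=12,tape_roll=12)
for n in ['scene','side','wrist']:
    p=viewer.grab_frame(n); save(p,n+'0.png'); print(n,np.round(p['position']),p['attitude'])
    for k,z in Z.items():
        for r in viewer.pinpoint(k,p)[:3 if k=='nut1' else 1]:
            print(k,round(r['score'],2),np.round(r['location']),np.round(atz(p,r['location'],z,n=='wrist')))
print(sensors.state())
a=[cv2.imread(f'pics/{n}0.png') for n in('scene','side')]
cv2.imwrite('pics/c0.png',cv2.resize(np.vstack(a),(480,600)))
E
```

```text
scene [1096.  458. 1328.] [-148.91310927   -0.42812315  126.52286926]
lock_knob 0.62 [239. 189.] [ 592. -167.   68.]
tote_handle 0.62 [285. 201.] [556. -23.  94.]
low_corner 0.74 [318. 191.] [432.   6.  18.]
tote 0.81 [286. 215.] [556. -24.  12.]
nut1 0.48 [276. 212.] [568. -53.  18.]
nut1 0.38 [298. 226.] [565.  29.  18.]
dock 0.69 [276. 212.] [561. -58.  -0.]
wax_tin 0.9 [326. 244.] [561. 130.  12.]
tape_roll 0.8 [338. 204.] [430.  78.  12.]
side [ -31. -719. 1048.] [-138.24300392   -0.3775191   -33.5796167 ]
lock_knob 0.63 [388. 216.] [ 593. -166.   68.]
tote_handle 0.92 [350. 187.] [553. -25.  94.]
low_corner 0.57 [311. 213.] [429.   5.  18.]
tote 0.9 [346. 202.] [550. -15.  12.]
nut1 0.64 [349. 218.] [519. -75.  18.]
nut1 0.53 [340. 194.] [551.  22.  18.]
nut1 0.42 [353. 205.] [559. -41.  18.]
wax_tin 0.27 [347. 204.] [549. -23.  12.]
tape_roll 0.75 [301. 200.] [433.  73.  12.]
wrist [576.  80. 384.] [ 1.63485473e+02 -2.96682409e-02  4.31791124e-02]
lock_knob 0.9 [331. 311.] [ 594. -164.   68.]
tote_handle 0.77 [295. 210.] [554. -20.  94.]
low_corner 0.88 [204. 174.] [432.   2. 
[... 230 characters left out ...]
 [440.  74.  12.]
{'time_s': 1.35, 'qpos': array([-1.14645970e+00,  1.83144341e+01,  8.96396781e+01,  3.65193798e-05,
        7.20443554e+01, -1.14633165e+00]), 'qvel': array([ 0.04501144,  0.06046179,  0.00268208,  0.11551887,  0.04933193,
       -0.06405061]), 'effort': array([-1.11641418e-04, -4.12352335e+01, -2.32232380e+01,  7.27668917e-02,
        3.76083842e-02,  4.03801408e-06]), 'ee_pos': array([ 5.75011505e+02, -4.72890612e-03,  2.27945895e+02]), 'ee_rot': array([ 1.79998467e+02, -4.07813829e-06,  8.99998607e+01]), 'force': array([0.14266259, 1.01783177, 0.25610669]), 'torque': array([-0.00043908,  0.01685561, -0.0469539 ]), 'gripper_force': 0.0, 'gripper_width': 91.22516740480573}
```

View pics/wrist0.png

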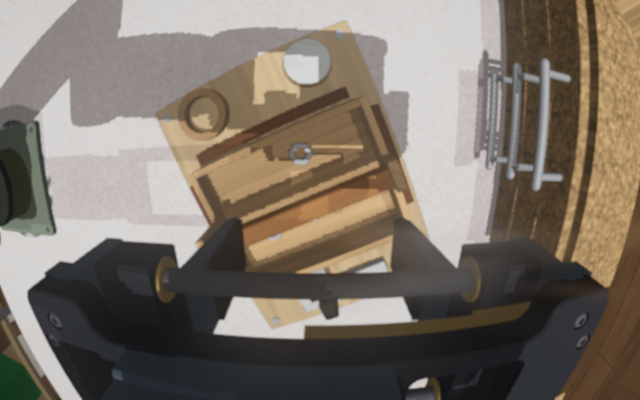

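View pics/c0.png

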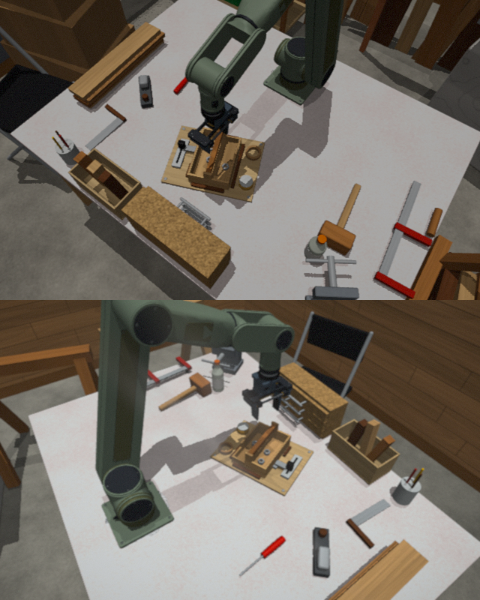

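The wrist picture shows the tote turned about +22°, the tape roll at (207,113), the tin at (307,62), a nut at (301,152) and the knob hidden behind the fingers near (331,308). The estimates agree: tote centre (554,-22), yaw about 22.5°, knob (593,-166) at dock y = -146. I'll turn the tool to the dock axes.

Call:
step_arm(plan=[0,0,0,0,0,0.118,0,0,0,0,0,0.118,0,0,0,0,0,0.118,0,0,0,0,0,0.118,0,0,0,0,0,0.118], hand=6.0)

```text
time_s: 1.77
ee_pos: [575.0, -0.0, 228.0]
ee_rot: [180.0, -0.0, 55.9]
force: [0.8, 1.2, 0.3]
gripper_width: 61.5
gripper_force: 0.0
```

Call:
step_arm(plan=[0,0,0,0,0,0.118,0,0,0,0,0,0.118,0,0,0,0,0,0.118,0,0,0,0,0,0.118,0,0,0,0,0,0.118])

```text
time_s: 2.18
ee_pos: [575.0, 0.0, 228.0]
ee_rot: [180.0, -0.0, 22.1]
force: [-0.5, -0.8, 0.8]
gripper_width: 59.8
gripper_force: 0.0
```

Run:
```python
from h import *
s=sensors.state();print(s['ee_pos'],s['ee_rot'],s['qpos'])
RT=R.from_euler('xyz',s['ee_rot'],degrees=True)
print('to knob in tool', RT.inv().apply(np.array([593,-166,130])-s['ee_pos']))
p=viewer.grab_frame('wrist'); save(p,'wrist1.png')
for k,z in dict(lock_knob=67.5,tote_handle=94,low_corner=18,tote=12).items():
    for r in viewer.pinpoint(k,p)[:1]: print(k,round(r['score'],2),np.round(r['location']),np.round(atz(p,r['location'],z,True)))
```

```text
[5.75004804e+02 2.82675084e-03 2.27980606e+02] [ 1.79997351e+02 -4.28963937e-03  2.20579818e+01] [-1.14528398e+00  1.83108581e+01  8.96398505e+01 -7.83006768e-04
  7.20443050e+01  6.67969757e+01]
to knob in tool [-45.67079033 160.6056014   97.9846135 ]
lock_knob 0.72 [453. 226.] [ 591. -168.   67.]
tote_handle 0.86 [332. 216.] [558. -24.  94.]
low_corner 0.74 [277. 269.] [435.   1.  18.]
tote 0.77 [325. 198.] [551. -21.  12.]
```

View pics/wrist1.png

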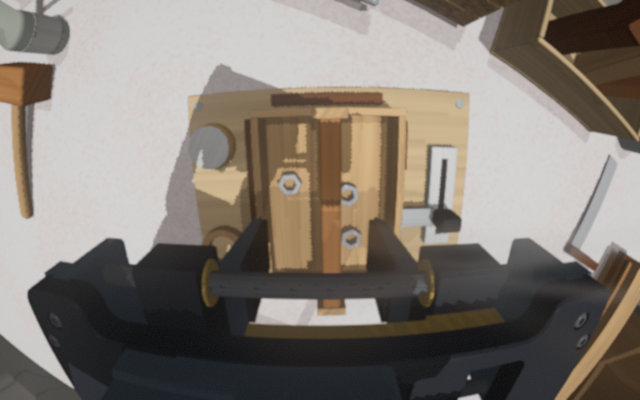

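The rail lies straight along the image column (331), the knob is at (446,220) and its track runs up to (443,150), so the tool matches the dock's axes. Next I'll go over the knob.

Call:
step_arm(plan=[-0.9,3.2,0,0,0,0,-0.9,3.2,0,0,0,0,-0.9,3.2,0,0,0,0,-0.9,3.2,0,0,0,0,-0.95,3.3,0,0,0,0])

```text
time_s: 2.85
ee_pos: [594.3, -167.5, 228.1]
ee_rot: [180.0, -0.0, 22.5]
force: [0.2, -0.4, 0.0]
gripper_width: 60.1
gripper_force: 0.0
```

Call:
step_arm(plan=[0,0,3.3,0,0,0,0,0,3.3,0,0,0,0,0,3.2,0,0,0,0,0,0,0,0,0])

```text
time_s: 3.18
ee_pos: [590.0, -165.3, 123.5]
ee_rot: [-179.5, 0.6, 22.5]
force: [-1.5, -0.2, -0.6]
gripper_width: 59.7
gripper_force: 0.0
```

Run:
```python
from h import *
s=sensors.state();print(s['ee_pos'],s['ee_rot'])
RT=R.from_euler('xyz',s['ee_rot'],degrees=True)
for n in('wrist','scene','side'):
    p=viewer.grab_frame(n); save(p,n+'2.png')
    for r in viewer.pinpoint('lock_knob',p)[:2]:
        w=atz(p,r['location'],67.5,n=='wrist'); print(n,round(r['score'],2),np.round(r['location']),np.round(w),np.round(RT.inv().apply(w-s['ee_pos'])))
```

```text
[ 589.95072816 -165.34527501  123.50349446] [-179.51982206    0.58980712   22.45343886]
wrist 0.69 [318. 220.] [ 591. -167.   68.] [ 1.  2. 56.]
scene 0.58 [240. 188.] [ 589. -167.   68.] [-1.  2. 56.]
side 0.77 [390. 214.] [ 600. -163.   68.] [11.  2. 56.]
```

View pics/wrist2.png

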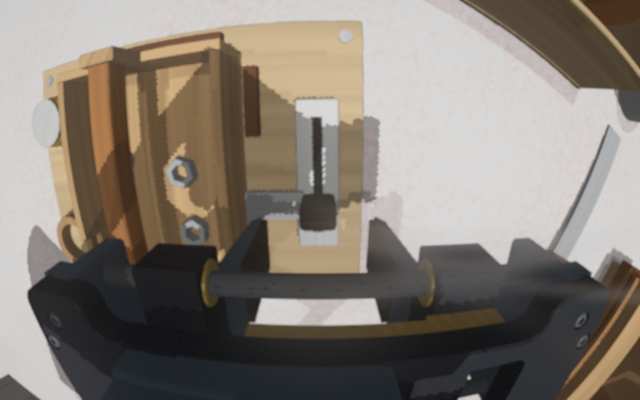

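The knob at (318,211) sits midway between the fingers, and its slot runs up to (317,118). I'll go down and grip it.

Call:
step_arm(plan=[0,0,2.8,0,0,0,0,0,2.8,0,0,0,0,0,2.2,0,0,0,0,0,0,0,0,0,0,0,0,0,0,0])

```text
time_s: 3.9
ee_pos: [594.9, -166.2, 53.0]
ee_rot: [180.0, -0.0, 22.4]
force: [0.2, 0.6, 1.4]
gripper_width: 60.1
gripper_force: 0.0
```

Call:
step_arm(plan=[0,0,0,0,0,0,0,0,0,0,0,0,0,0,0,0,0,0,0,0,0,0,0,0,0,0,0,0,0,0], hand=1.5, newtons=15)

```text
time_s: 4.32
ee_pos: [593.7, -164.1, 53.0]
ee_rot: [-179.7, -0.0, 22.3]
force: [-3.7, 13.6, 8.5]
gripper_width: 29.8
gripper_force: 6.9
```

Call:
step_arm(plan=[0,0,0,0,0,0,0,0,0,0,0,0,0,0,0,0,0,0])

```text
time_s: 4.57
ee_pos: [593.4, -163.4, 53.0]
ee_rot: [-179.7, -0.0, 22.3]
force: [-2.6, 8.5, 6.7]
gripper_width: 28.2
gripper_force: 15.0
```

Call:
step_arm(plan=[0.6,-0.2,0,0,0,0,1.2,0,0,0,0,0,1.2,0,0,0,0,0,1.2,0,0,0,0,0,1.0,0,0,0,0,0])

```text
time_s: 4.98
ee_pos: [641.2, -142.7, 52.9]
ee_rot: [-179.8, 0.1, 22.4]
force: [-4.8, 4.5, 7.9]
gripper_width: 28.0
gripper_force: 15.0
```

Call:
step_arm(plan=[0.6,0,0,0,0,0,0.3,0,0,0,0,0,0,0,0,0,0,0])

```text
time_s: 5.23
ee_pos: [645.1, -141.1, 52.0]
ee_rot: [-179.7, 0.7, 22.5]
force: [-12.3, -0.7, 9.4]
gripper_width: 27.8
gripper_force: 15.0
```

Call:
step_arm(plan=[0.3,0,0,0,0,0,0.3,0,0,0,0,0,0,0,0,0,0,0], newtons=25)

```text
time_s: 5.48
ee_pos: [646.0, -140.7, 51.7]
ee_rot: [-179.6, 1.2, 22.6]
force: [-21.3, -6.3, 13.7]
gripper_width: 28.1
gripper_force: 25.0
```

Run:
```python
from h import *
s=sensors.state();print(s['ee_pos'],s['ee_rot'],s['force'])
p=viewer.grab_frame('wrist'); save(p,'wrist3.png')
```

```text
[ 645.98476751 -140.67291466   51.6778774 ] [-179.64938758    1.24309872   22.57492383] [-21.31502205  -6.34283071  13.70956955]
```

View pics/wrist3.png

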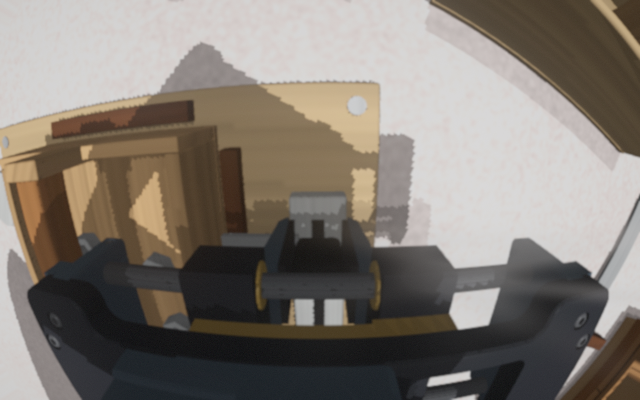

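The knob's slider, with its block at (317,215), is near the top end of the track. Force rose from 12 to 22 N over 1 mm of motion, so this looks like the end stop. I'll release, rise and check.

Call:
step_arm(plan=[0,0,0,0,0,0,0,0,0,0,0,0,0,0,0,0,0,0,0,0,0,0,0,0,0,0,0,0,0,0], hand=5.6)

```text
time_s: 5.95
ee_pos: [656.1, -138.7, 52.0]
ee_rot: [180.0, -0.0, 22.4]
force: [-0.3, 1.0, 0.3]
gripper_width: 55.8
gripper_force: 0.0
```

Call:
step_arm(plan=[0,0,-3,0,0,0,0,0,-4,0,0,0,0,0,-4,0,0,0,0,0,-3,0,0,0,-2,0,0,0,0,0])

```text
time_s: 6.37
ee_pos: [643.4, -146.2, 199.9]
ee_rot: [179.5, -0.9, 22.5]
force: [1.2, -0.9, 0.8]
gripper_width: 56.2
gripper_force: 0.0
```

Call:
step_arm(plan=[-2,-2,0,0,0,0,-2,-2,0,0,0,0,0,0,0,0,0,0])

```text
time_s: 6.62
ee_pos: [579.9, -122.9, 191.9]
ee_rot: [-179.8, 0.2, 22.4]
force: [-1.0, 0.2, -0.4]
gripper_width: 55.7
gripper_force: 0.0
```

Run:
```python
from h import *
s=sensors.state();print(s['ee_pos'],s['ee_rot'],s['force'])
o=np.array([593,-166,67.5]); u=np.array([np.cos(np.radians(22.4)),np.sin(np.radians(22.4)),0])
for n in('wrist','scene','side'):
    p=viewer.grab_frame(n); save(p,n+'4.png')
    for k,z in dict(lock_knob=67.5,tote_handle=94,low_corner=18).items():
      for r in viewer.pinpoint(k,p)[:1]:
        w=atz(p,r['location'],z,n=='wrist'); print(n,k,round(r['score'],2),np.round(r['location']),np.round(w),np.round((w-o)@u))
```

```text
[ 579.93260078 -122.86621144  191.93797508] [-179.80053095    0.22969536   22.42147008] [-1.01810533  0.17268116 -0.44724549]
wrist lock_knob 0.95 [364. 147.] [ 639. -146.   68.] 50.0
wrist tote_handle 0.9 [202. 186.] [556. -23.  94.] 20.0
wrist low_corner 0.86 [182. 252.] [431.   1.  18.] -86.0
scene lock_knob 0.52 [236. 202.] [ 631. -147.   68.] 42.0
scene tote_handle 0.68 [286. 203.] [558. -17.  94.] 25.0
scene low_corner 0.87 [318. 193.] [437.  10.  18.] -77.0
side lock_knob 0.65 [396. 202.] [ 649. -137.   68.] 62.0
side low_corner 0.9 [309. 214.] [421.   5.  18.] -94.0
```

View pics/wrist4.png

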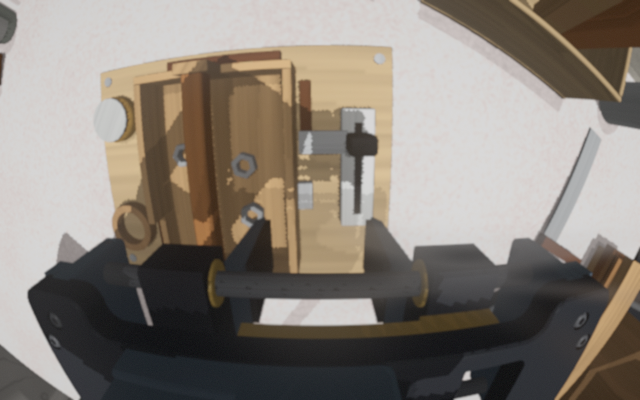

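The knob is at (362,143), with the tongue at (325,142) clear of the keeper at (305,195). The slot still shows above the knob up to (358,122), so I'll measure whether this is really the stop.

Run:
```python
from h import *
u=np.array([np.cos(np.radians(22.4)),np.sin(np.radians(22.4)),0]); c=np.array([556,-22,0])
p=viewer.grab_frame('wrist'); im=p['img'][90:250,280:420]
cv2.imwrite('pics/z.png',cv2.resize(im[:,:,::-1],None,fx=3.7,fy=3.7,interpolation=cv2.INTER_CUBIC))
for n,px,z in[('track top',(358,108),26),('track bot',(357,224),26),('slot top',(358,122),26),('slot bot',(357,213),26),('tongue top',(325,131),26),('tongue bot',(325,154),26),('keeper top',(305,182),24),('keeper bot',(305,208),24),('knob far edge',(362,132),67.5),('knob near',(362,155),67.5)]:
    w=atz(p,px,z,True)-c; print(n,np.round(w@u,1))
s=sensors.state(); print(s['ee_pos'])
```

```text
track top 69.2
track bot -57.9
slot top 54.6
slot bot -44.9
tongue top 44.8
tongue bot 20.6
keeper top -10.2
keeper bot -39.6
knob far edge 47.3
knob near 26.1
[ 584.92897195 -124.79179701  191.77469818]
```

View pics/z.png

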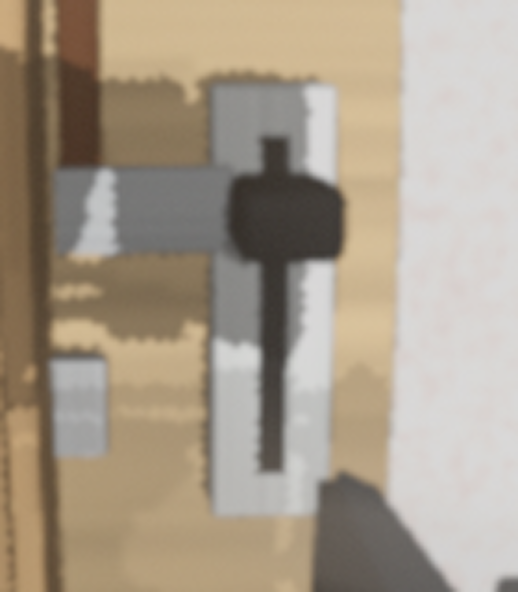

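Relative to the keeper the tongue has travelled about 58 mm, so it's close but not certain. I'll push the knob's back face with closed fingers to be sure.

Call:
step_arm(plan=[0.5,1.9,0,0,0,0,0.5,1.9,0,0,0,0,0,0,2,0,0,0,0,0,2,0,0,0,0,0,0,0,0,0], hand=0)

```text
time_s: 7.68
ee_pos: [606.2, -155.7, 148.0]
ee_rot: [-179.7, 0.4, 22.4]
force: [-0.8, 0.3, -0.6]
gripper_width: 25.4
gripper_force: 0.0
```

Call:
step_arm(plan=[0,0,3,0,0,0,0,0,3,0,0,0,0,0,2.5,0,0,0,0,0,1.5,0,0,0,0,0,0,0,0,0])

```text
time_s: 8.1
ee_pos: [606.4, -155.3, 49.1]
ee_rot: [-179.8, 0.3, 22.4]
force: [-0.2, 0.4, -0.4]
gripper_width: 0.4
gripper_force: 0.0
```

Call:
step_arm(plan=[0.5,0,0,0,0,0,0.4,0,0,0,0,0,0.3,0,0,0,0,0,0,0,0,0,0,0])

```text
time_s: 8.43
ee_pos: [612.7, -154.0, 52.4]
ee_rot: [-179.9, 0.9, 22.6]
force: [-16.7, -10.5, 2.9]
gripper_width: 0.5
gripper_force: 10.0
```

Call:
step_arm(plan=[0.3,0,0,0,0,0,0.2,0,0,0,0,0,0,0,0,0,0,0])

```text
time_s: 8.68
ee_pos: [612.9, -153.9, 52.5]
ee_rot: [-179.8, 1.5, 22.6]
force: [-27.4, -15.1, 8.9]
gripper_width: 0.4
gripper_force: 16.0
```

There is no further motion at 31 N, so the lock is at its stop. I'll back off, rise and go over the rail.

Call:
step_arm(plan=[-1.2,0,0,0,0,0,-1,0,0,0,0,0,0,0,-3,0,0,0,0,0,-4,0,0,0,0,0,-4,0,0,0], hand=6)

```text
time_s: 9.1
ee_pos: [604.3, -157.7, 164.6]
ee_rot: [180.0, -0.1, 22.4]
force: [0.6, -0.7, 0.1]
gripper_width: 30.9
gripper_force: 0.0
```

Call:
step_arm(plan=[0,0,-3,0,0,0,0.3,-3,0,0,0,0,0.3,-4,0,0,0,0,0.3,-4,0,0,0,0,0.3,-3.2,0,0,0,0])

```text
time_s: 9.52
ee_pos: [561.0, -19.7, 194.4]
ee_rot: [180.0, -0.3, 22.4]
force: [0.5, 0.4, 1.1]
gripper_width: 59.6
gripper_force: 0.0
```

Call:
step_arm(plan=[0,0,0,0,0,0,0,0,0,0,0,0,0,0,0,0,0,0])

```text
time_s: 9.77
ee_pos: [562.0, -22.1, 193.5]
ee_rot: [179.9, -0.2, 22.4]
force: [0.4, -0.2, -0.6]
gripper_width: 60.1
gripper_force: 0.0
```

Run:
```python
from h import *
s=sensors.state();print(s['ee_pos'],s['ee_rot'],s['force'])
RT=R.from_euler('xyz',s['ee_rot'],degrees=True)
for n in('wrist','scene','side'):
    p=viewer.grab_frame(n); save(p,n+'5.png')
    for k,z in dict(lock_knob=67.5,tote_handle=94,low_corner=18,tote=12).items():
      for r in viewer.pinpoint(k,p)[:1]:
        w=atz(p,r['location'],z,n=='wrist'); print(n,k,round(r['score'],2),np.round(r['location']),np.round(w),np.round(RT.inv().apply(w-s['ee_pos'])))
```

```text
[562.04215665 -22.11751557 193.52775203] [179.88751532  -0.19198186  22.43475544] [ 0.42543536 -0.22617615 -0.5549007 ]
wrist lock_knob 0.65 [315. 190.] [566. -19.  68.] [  4.  -1. 126.]
wrist tote_handle 0.83 [313. 211.] [555. -23.  94.] [ -7.  -2. 100.]
wrist low_corner 0.71 [259. 270.] [432.   1.  18.] [-111.  -71.  175.]
wrist tote 0.55 [313. 191.] [551. -23.  12.] [-11.  -3. 181.]
scene lock_knob 0.72 [234. 204.] [ 641. -146.   68.] [ 25. 144. 126.]
scene tote_handle 0.57 [284. 200.] [555. -29.  94.] [-10.   3. 100.]
scene low_corner 0.66 [316. 191.] [436.  -1.  18.] [-109.  -68.  175.]
scene tote 0.67 [284. 214.] [556. -31.  12.] [ -9.   5. 182.]
side lock_knob 0.76 [397. 204.] [ 646. -141.   68.] [ 32. 142. 126.]
side tote_handle 0.72 [483. 311.] [ 575. -538.   94.] [-185.  482.  100.]
side low_corner 0.84 [314. 214.] [433.  -2.  18.] [-112.  -68.  175.]
side tote 0.83 [347. 202.] [555. -15.  12.] [ -5.  -9. 181.]
```

View pics/wrist5.png

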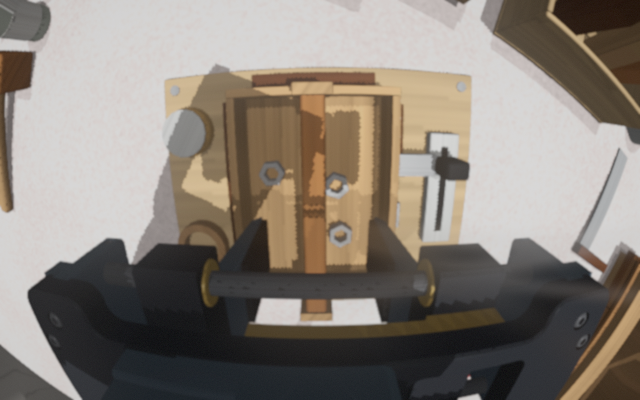

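The rail (col 315) runs between the fingers (centre about col 318), the lock knob is up at (453,167), and the nuts are at (272,173), (337,185) and (341,235). I'll shift by -8 mm in x and -2 mm in y, go down and grip.

Call:
step_arm(plan=[-0.8,-0.2,2,0,0,0,0,0,3,0,0,0,0,0,3,0,0,0,0,0,2.0,0,0,0,0,0,0.7,0,0,0])

```text
time_s: 10.93
ee_pos: [550.5, -23.1, 81.9]
ee_rot: [-179.9, 0.3, 22.4]
force: [-0.8, 0.1, -0.1]
gripper_width: 59.9
gripper_force: 0.0
```

Call:
step_arm(plan=[0,0,0,0,0,0,0,0,0,0,0,0,0,0,0,0,0,0,0,0,0,0,0,0,0,0,0,0,0,0], hand=0.5, newtons=55)

```text
time_s: 11.35
ee_pos: [553.6, -23.3, 86.3]
ee_rot: [179.9, -0.1, 22.4]
force: [-0.0, 0.3, 0.4]
gripper_width: 29.5
gripper_force: 0.0
```

Call:
step_arm(plan=[0,0,0,0,0,0,0,0,0,0,0,0,0,0,0,0,0,0,0,0,0,0,0,0,0,0,0,0,0,0])

```text
time_s: 11.77
ee_pos: [553.1, -23.1, 85.8]
ee_rot: [180.0, -0.1, 22.4]
force: [-1.3, 0.2, 5.9]
gripper_width: 19.5
gripper_force: 54.9
```

Call:
step_arm(plan=[0,0,-0.7,0,0,0,0,0,-1.2,0,0,0,0,0,-1.5,0,0,0,0,0,-1.8,0,0,0,0,0,-1.8,0,0,0])

```text
time_s: 12.18
ee_pos: [551.3, -23.4, 154.3]
ee_rot: [-179.9, 0.2, 22.4]
force: [1.1, 0.2, -5.9]
gripper_width: 19.6
gripper_force: 54.9
```

Call:
step_arm(plan=[0,0,-2,0,0,0,0,0,-2,0,0,0,0,0,-1.5,0,0,0,0,0,-0.8,0,0,0,0,0,0,0,0,0])

```text
time_s: 12.6
ee_pos: [553.1, -23.4, 219.0]
ee_rot: [179.9, -0.1, 22.4]
force: [0.3, 0.3, -5.6]
gripper_width: 19.4
gripper_force: 54.9
```

Call:
step_arm(plan=[0,0,0,-0.03,0.03,0,0,0,0,-0.04,0.04,0,0,0,0,-0.04,0.04,0,0,0,0,-0.04,0.04,0,0,0,0,-0.04,0.04,0])

```text
time_s: 13.02
ee_pos: [550.9, -23.2, 215.6]
ee_rot: [169.0, -10.7, 23.4]
force: [1.0, -0.9, -6.1]
gripper_width: 19.6
gripper_force: 54.9
```

Call:
step_arm(plan=[0,0,0,-0.04,0.04,0,0,0,0,-0.04,0.04,0,0,0,0,-0.04,0.04,0,0,0,0,-0.04,0.04,0,0,0,0,-0.03,0.03,0])

```text
time_s: 13.43
ee_pos: [549.8, -23.3, 214.9]
ee_rot: [157.2, -21.0, 26.7]
force: [0.2, -0.5, -5.7]
gripper_width: 19.7
gripper_force: 54.9
```

Call:
step_arm(plan=[0,0,0,0,0,0,0,0,0,0,0,0,0,0,0,0,0,0,0,0,0,0,0,0,0,0,0,0,0,0])

```text
time_s: 13.85
ee_pos: [553.2, -23.5, 218.0]
ee_rot: [157.2, -21.2, 26.7]
force: [-0.2, 0.9, -5.6]
gripper_width: 19.8
gripper_force: 54.9
```

Run:
```python
from h import *
s=sensors.state();print(s['ee_pos'],s['ee_rot'],s['force'],s['qpos'])
RT=R.from_euler('xyz',s['ee_rot'],degrees=True)
print('tilt',np.degrees(np.arccos(-RT.as_matrix()[2,2])))
# tote frame -> tool: x,-y,-z ; grasp z in tote = TCP 85.8-12=73.8
f=lambda q: s['ee_pos']+RT.apply([q[0],-q[1],73.8-q[2]])
print('low outer',f([-110,80,0]),'in',f([-102,72,6]))
for n in('wrist','scene','side'):
    p=viewer.grab_frame(n); save(p,n+'6.png')
    for k in('low_corner','nut1'):
      for r in viewer.pinpoint(k,p)[:3]: 
        o,d=ray(p,r['location'],n=='wrist'); nn=RT.apply([0,0,-1]); c=f([0,0,6]); w=o+d*((c-o)@nn)/(d@nn)
        t=RT.inv().apply(w-s['ee_pos']); print(n,k,round(r['score'],2),np.round(r['location']),'tote xy',np.round([t[0],-t[1]]))
```

```text
[553.1855643  -23.46680321 217.9933773 ] [157.17084867 -21.21660199  26.68524445] [-0.17781516  0.92436726 -5.62480971] [  4.038255     5.58925594 115.17012525 -24.47446913  33.66194321
  89.10768259]
tilt 30.773748185055197
low outer [473.33996906 -13.12279569  85.84148579] in [479.47746864 -15.68482105  96.78530253]
scene low_corner 0.81 [302. 182.] tote xy [-109.   67.]
scene nut1 0.63 [295. 195.] tote xy [-39.  58.]
scene nut1 0.35 [289. 179.] tote xy [-93.  28.]
side low_corner 0.97 [330. 195.] tote xy [-104.   65.]
```

View pics/wrist6.png

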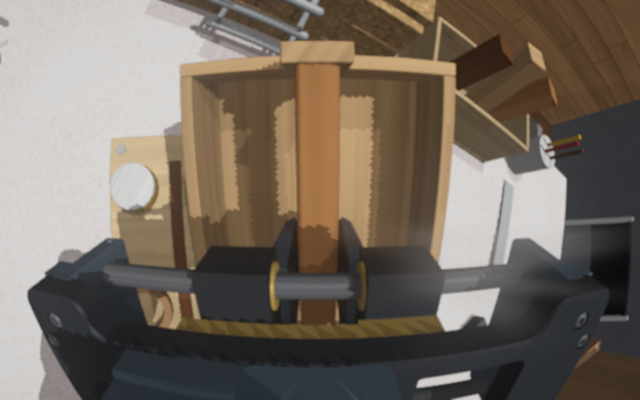

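The tote hangs straight on the gripper, the upper half is empty of nuts, and the tin is undisturbed at (133,187). One nut may still be en route along the wall, so I'll tilt a bit more and look from the scene camera.

Call:
step_arm(plan=[0,0,0,-0.025,0.025,0,0,0,0,-0.02,0.02,0,0,0,0,0,0,0,0,0,0,0,0,0,0,0,0,0,0,0])

```text
time_s: 14.72
ee_pos: [553.0, -23.2, 218.3]
ee_rot: [154.1, -23.6, 27.9]
force: [-0.3, -0.5, -5.7]
gripper_width: 19.6
gripper_force: 54.9
```

Call:
step_arm(plan=[0,0,0,0,0,0,0,0,0,0,0,0,0,0,0,0,0,0,0,0,0,0,0,0,0,0,0,0,0,0])

```text
time_s: 15.13
ee_pos: [552.8, -23.3, 218.0]
ee_rot: [154.1, -23.6, 27.9]
force: [-0.1, 0.3, -6.0]
gripper_width: 19.8
gripper_force: 54.9
```

```bash
cat > m.py <<'E'
from h import *
import sys
s=sensors.state();print(s['ee_pos'],s['ee_rot'],s['force'])
RT=R.from_euler('xyz',s['ee_rot'],degrees=True)
print('tilt',np.degrees(np.arccos(-RT.as_matrix()[2,2])))
f=lambda q: s['ee_pos']+RT.apply([q[0],-q[1],73.8-q[2]])
print('low outer',f([-110,80,0]))
cr=[]
for n,b in(('scene',(130,250,240,360)),('side',(140,260,270,390))):
    p=viewer.grab_frame(n); cr.append(cv2.resize(p['img'][b[0]:b[1],b[2]:b[3],::-1],(400,400),interpolation=cv2.INTER_CUBIC))
    for k in('low_corner','nut1'):
      for r in viewer.pinpoint(k,p)[:4]: 
        o,d=ray(p,r['location']); nn=RT.apply([0,0,-1]); c=f([0,0,6]); w=o+d*((c-o)@nn)/(d@nn)
        t=RT.inv().apply(w-s['ee_pos']); print(n,k,round(r['score'],2),np.round(r['location']),'tote xy',np.round([t[0],-t[1]]))
cv2.imwrite('pics/'+sys.argv[1],np.hstack(cr))
E
python3 m.py m1.png
```

```text
[552.75686035 -23.30073162 218.01630558] [154.13420045 -23.57726873  27.86913049] [-0.06378855  0.26336294 -6.04413909]
tilt 34.44162304130156
low outer [480.8548032  -16.31189583  81.16715377]
scene low_corner 0.63 [301. 183.] tote xy [-114.   70.]
scene nut1 0.53 [286. 184.] tote xy [-74.  29.]
scene nut1 0.52 [294. 188.] tote xy [-75.  55.]
scene nut1 0.45 [290. 196.] tote xy [-30.  51.]
scene nut1 0.43 [416. 339.] tote xy [249. 464.]
side nut1 0.5 [345. 205.] tote xy [-124.    4.]
```

View pics/m1.png

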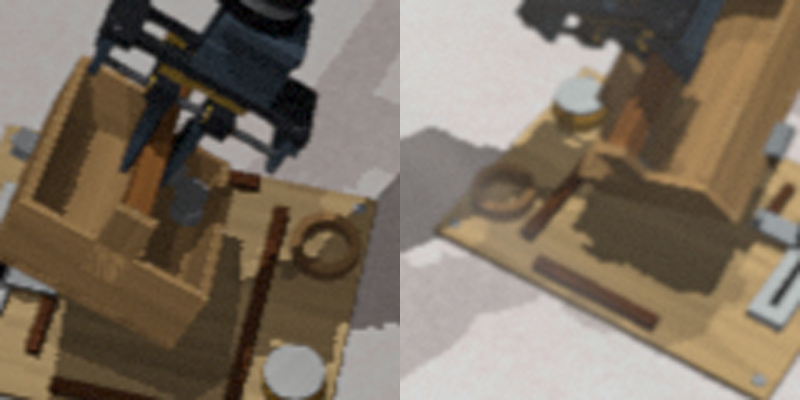

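The nuts form one grey cluster near the corner, at about (185,195) in the left crop. The other end is empty and the tin and roll are in place. I'll rock the tote gently towards each wall so any straggler closes up, then check numerically.

Call:
step_arm(plan=[0,0,0,0.03,0.05,0,0,0,0,0.03,0.05,0,0,0,0,0.03,0.05,0,0,0,0,0,0,0,0,0,0,0,0,0])

```text
time_s: 15.85
ee_pos: [551.7, -23.8, 217.2]
ee_rot: [157.5, -30.9, 31.5]
force: [0.6, 0.4, -5.5]
gripper_width: 20.2
gripper_force: 54.9
```

Call:
step_arm(plan=[0,0,0,0,0,0,0,0,0,0,0,0,0,0,0,-0.03,-0.05,0,0,0,0,-0.03,-0.05,0,0,0,0,-0.03,-0.05,0])

```text
time_s: 16.27
ee_pos: [553.1, -22.6, 218.4]
ee_rot: [154.1, -23.4, 27.8]
force: [0.6, 0.4, -6.9]
gripper_width: 19.8
gripper_force: 54.9
```

Call:
step_arm(plan=[0,0,0,-0.05,-0.03,0,0,0,0,-0.05,-0.03,0,0,0,0,-0.05,-0.03,0,0,0,0,0,0,0,0,0,0,0,0,0])

```text
time_s: 16.68
ee_pos: [553.4, -20.7, 217.4]
ee_rot: [146.7, -19.0, 25.3]
force: [0.6, -0.2, -5.5]
gripper_width: 19.9
gripper_force: 54.9
```

Call:
step_arm(plan=[0,0,0,0,0,0,0,0,0,0.05,0.03,0,0,0,0,0.05,0.03,0,0,0,0,0.05,0.03,0,0,0,-0.8,0,0,0])

```text
time_s: 17.1
ee_pos: [547.0, -23.5, 223.9]
ee_rot: [154.3, -23.4, 27.6]
force: [-0.2, -0.8, -5.8]
gripper_width: 20.1
gripper_force: 55.0
```

Call:
step_arm(plan=[0,0,0,0,0,0,0,0,0,0,0,0,0,0,0,0,0,0,0,0,0,0,0,0,0,0,0,0,0,0])

```text
time_s: 17.52
ee_pos: [548.2, -20.5, 223.8]
ee_rot: [154.2, -23.4, 27.9]
force: [-0.3, 0.0, -5.2]
gripper_width: 20.2
gripper_force: 54.9
```

```bash
cat >> m.py <<'E'
# rectify the tote floor (7 mm above it: mid-height of nuts) seen by the scene camera, find grey blobs
p=viewer.grab_frame('scene'); A=Rm(p['attitude'])
def proj(w):
    c=A.T@(w-np.array(p['position'])); return [c[0]/c[2]*p['fx']+p['cx'],c[1]/c[2]*p['fy']+p['cy']]
q=[(-102,72),(-102,-72),(102,-72),(102,72)]
H=cv2.getPerspectiveTransform(np.float32([proj(f([*a,13])) for a in q]),np.float32([(102+a[0],72-a[1]) for a in q]))
im=cv2.warpPerspective(p['img'],H,(204,144)).astype(int)
sp=im[:,:,0]-im[:,:,2]  # red-blue: wood>0, steel~0
g=cv2.resize(((sp<15)).astype(np.float32),(34,24),interpolation=cv2.INTER_AREA)
print('rows: y 72..-72, cols: x -102..102, 6 mm cells; # = grey')
for r in g: print(''.join('#' if v>.5 else '.' for v in r))
E
python3 m.py m2.png
```

```text
[548.23997847 -20.49164505 223.78813211] [154.21502259 -23.36487942  27.88920562] [-0.34861546  0.04671712 -5.19598587]
tilt 34.24941821453825
low outer [475.80094149 -13.6492553   87.21504683]
scene low_corner 0.73 [305. 184.] tote xy [-108.   79.]
scene low_corner 0.73 [193. 124.] tote xy [-100. -279.]
scene nut1 0.47 [297. 186.] tote xy [-79.  56.]
scene nut1 0.42 [296. 192.] tote xy [-48.  59.]
side low_corner 0.86 [330. 195.] tote xy [-107.   65.]
side nut1 0.57 [398. 205.] tote xy [ -92. -171.]
rows: y 72..-72, cols: x -102..102, 6 mm cells; # = grey
##########........................
###########.......................
############......................
###########.......................
######..#.........................
######............................
######............................
..................................
..................................
..................................
..................................
####..............................
########..........................
..................................
..................................
..................................
..................................
..................................
..................................
..................................
..................................
..................................
..................................
..................................
```

The floor map shows one L-shaped cluster of about three nuts in the corner: two along +y and one along -x. Tilt is 34°, the lowest corner is 87 mm up, and the arm is steady.

```bash
python3 -c "
from workcell import env
print(env.job_done())"
```

```text
the job is handed in; nothing more can be done
None
```

I've handed the job in: the lock knob is at its open stop and the tote is held still above the dock, tilted 34° with its lowest corner about 87 mm above the bench. The last check showed one steel cluster, about three nuts' worth, in the cut-down corner, but no picture showed the three nuts separately.

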